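# Show the edge of a label plate over the bench ledge

### The arm

A 6-joint arm with a two-finger parallel gripper is mounted at the origin on a cart in front of the work surface, level with it; the furniture and walls round the work are solid. World frame = base frame: x ahead of the robot, y to its left, z up, the work surface at z = 0. Lengths are in m, angles in degrees, forces in N, time in s.
With the tool pointing down it reaches from about 0.375 to 0.975 m from the base axis. Payload 3.8 kg.
Tool frame: the origin (TCP) lies between the finger pads; the fingertips stand 19 mm ahead of it and the grasp point (between the pads) is the TCP; y points along the fingers, z is the direction in which the jaws open and shut, and the axes are right-handed (so a half turn about y gives the same grasp; the last joint's range is limited). The gripper opens to 88 mm and grips with 3 to 60 N. Pads are 18 mm wide; open, the fingers measure 123 mm over their backs; the gripper's body (75 mm by 187 mm) begins 45 mm behind the grasp point.
Start: joints at [-75.109, 15.12, 91.902, -0, 72.978, -2.114], TCP at [0.197, -0.645, 0.258] pointing down, gripper open.
Joint ranges: [-150.88, 150.88], [-54.13, 125.18], [17.81, 147.31], [-75.09, 255.09], [0, 152.58], [-146.25, 146.25]. Speed limits (degrees/s): [147.25, 147.25, 180, 180, 180, 180].

### API

Orientations are given as a 3x3 rotation matrix whose columns are the frame's x, y, z axes.
In Python, from station import * gives the robot as it stands. Calls block until the motion is done:
- reach(position, orientation): joint-space move of the TCP to a pose.
- move_linear(position, speed=0.15, ori=None): straight line of the TCP; ori=None keeps the orientation; speed is the mean speed in m/s.
- goto_joints(angles): joint-space move.
- gripper_to(opening, effort=None): opening from 0.0 (shut) to 1.0 (fully open); effort is the grip in N (None keeps the last); returns when the fingers have stopped.
- pause(seconds).
- inverse_kinematics(position, orientation): joint angles nearest the present ones, or None.
- read_camera(name): name is "scene" or "top"; returns the picture (384x512x3 uint8, red, green, blue); there is no depth.
- calibration(name): a dict with "vfov" (degrees; the focal length in pixels is half the picture's height over the tangent of half this angle, whatever the lens; pixels are square), "cx", "cy" (the principal point, pixels), "world_to_cam" (4x4, takes a point from world to camera coordinates). Camera axes: x right, y down, z forward; pixel columns grow to the right and rows downward; lengths in m; the calibration is good to about 2 mm. A picture is of the moment at which its call begins. calibration takes no time and is no camera call.
A pose or a line that the arm cannot do raises MotionError and nothing moves.
- hand_in(): hands the job in, once; it reports no verdict.
Trained networks look in the newest picture that a camera, given by its name, has taken for a name from the list of things; names that differ only in an ending like _2 or _b are one class to them, and where a whole thing is asked for, a point or a joint stands for the part that bears it (a point fixed in the world has none). Each returns a list of dicts, best first, with "confidence" (0 to 1); they miss things now and then, are a little off and sometimes report something else, mostly with a low value. They report only what shows in the picture. A call takes as long as a camera call. They do not tell look-alikes from the thing itself.
- masks_of(name, camera): "region" (384x512 bool, what is visible of it) and "bbox" ([centre column, centre row, width, height] in pixels, round what is visible of it).
Readings, each from a call of its own:
- get_time_s(): time.
- get_qpos(): joint angles.
- get_qvel(): joint speeds.
- get_joint_torque(): joint torques, N m.
- get_tool_pos(): TCP position.
- get_ee_rot(): TCP orientation.
- get_contact_force(): force on the tool from outside, world axes, zero at the start.
- get_moment(): the same for the moment, N m.
- get_finger_gap(): opening from 0.0 (shut) to 1.0 (fully open).
Only numpy, scipy, OpenCV 4.12 (cv2) and the standard library are available. Lean on these libraries where they do the work, as an engineer would, in place of code of your own. Each camera call takes 0.05 s, during which the arm holds its last target.

### The job

An aluminium label plate lies on the low steel ledge and its end has to be deburred. With the fingertips, push it flush against the fence at the back of the ledge and slide it along to the ledge's yellow end, until the blue line across the plate lies just over that end and the edge beyond it sticks out. Only push it, do not lift it or let it drop, leave the other things where they are, and finish clear of everything.

Things in the scene. Friction and masses are not known exactly. Their poses are not given: they have to be found in the camera images.
- ledge: Fixed low steel ledge. Origin: centre of its underside, on the bench; x points away from the robot at yaw 0 (yaw varies), y left. Its dark flat top is 50 mm up, 340 mm long (y -170 to +170 mm) and runs from the open near edge, x = -75 mm, to the face of the steel fence, x = +60 mm; the fence is 15 mm thick and 11 mm higher than the top. Both ends are open; the end at y = -170 mm (right) is painted yellow.
- ledge_end (a point): Middle of the yellow end of the ledge's top face (x 0, y -170, z 50 mm in the ledge's frame; same axes).
- ledge_fence (a point): Point at the foot of the fence's near face, half-way along it (x +60, y 0, z 50 mm in the ledge's frame; same axes).
- plate: Loose aluminium label plate, 95 mm (x) by 130 mm (y) by 8 mm thick, about 0.25 kg, lying flat on the ledge. Origin: centre of its underside. It starts wholly on the ledge, nearly parallel to it, 10 to 30 mm short of the fence; it slides when pushed with 2 to 6 N and stays where it is left.
- plate_center (a point): Centre of the plate, half-way through its thickness (plate's axes).
- plate_line (a point): Middle of the blue line drawn across the plate's upper face, 4 mm wide, parallel to the plate's x, at y = -35 mm: 30 mm from the plate's leading edge (y = -65 mm), which is to stick out past the yellow end.
- plate_back (a point): Middle of the plate's long edge that faces the fence (x +47.5 mm, y 0 in the plate's frame).
- lube_can: Bystander, leave it alone: green spray can with a red cap, 52x52x173, standing (sizes in mm; origin: centre of its underside).
- die_2: Bystander, leave it alone: grey steel crimp die segment, 37x36x56, standing (sizes in mm; origin: centre of its underside).
- marker: Bystander, leave it alone: black marker pen with a white band, 132 long, lying (sizes in mm; origin: centre of its underside).
- tape_roll: Bystander, leave it alone: roll of black tape, 62 across, 19 high, lying flat behind the ledge (sizes in mm; origin: centre of its underside).
- screwdriver_red: Bystander, leave it alone: screwdriver with a red handle, 217 long, 29 thick, lying on the bench in front of the ledge, below its top (sizes in mm; origin: centre of its underside).
There are look-alikes about, which are no part of the job. There is more than one size of the plate; the job needs the larger.

How it is judged (in metres and radians):
At the end, for the whole second after the job is handed in: The plate lies flat and at rest on the ledge, its back edge against the fence (middle of the edge within 5 mm, parallel within 0.06 rad), and its blue line within 8 mm of the ledge's yellow end, so that about 30 mm of the plate sticks out (y of plate_line in the frame of ledge_end between -0.008 and 0.008 m and x of plate_back in the frame of ledge_fence between -0.005 and 0.004 m and angle between the x axis of plate and the x axis of ledge, either way round below 0.06 rad and angle between plate's own z axis and vertical below 0.04 rad and z of plate in the frame of ledge_end between -0.003 and 0.003 m and linear speed of plate below 0.01 m/s); the robot touches nothing.
It fails at once if the plate is pushed with something other than the fingers (contact force between the arm and plate above 1 N).
It fails at once if the plate is lifted: more than 12 mm above the ledge's top (z of plate in the frame of ledge_end above 0.012 m).
It fails at once if the plate is tipped or dropped off the ledge (angle between plate's own z axis and vertical above 0.25 rad or z of plate in the frame of ledge_end below -0.03 m).
It fails at once if one of the other things is disturbed (moved more than 15 mm) (distance of any of lube_can, die_2, marker, tape_roll, screwdriver_red from where it was at the start of the episode above 0.015 m).
It also fails if it takes over 61 s, if anything falls off the work surface, if the arm or the gripper's body presses on something with over 40 N, if the wrist force passes 120 N, or if a joint passes its speed limit or range.

## Working session

There is one attempt and no reset: what is moved stays moved. The work goes in short steps, each a Python script; the robot and the scene stay as the last script left them, time stands still between calls to the robot, and variables do not carry over. Pictures are saved under pics/ and viewed, and the job is handed in when it is done.

```bash
mkdir -p pics; ls
python3 - <<'E'
from station import *
import cv2,numpy as np
for n in("scene","top"):
    im=read_camera(n); cv2.imwrite(f"pics/{n}0.png",im[:,:,::-1]); c=calibration(n); print(n,c)
    for t in("plate","ledge","screwdriver_red","tape_roll","lube_can","die_2","marker"):
        for d in masks_of(t,n): print(t,round(d["confidence"],2),np.round(d["bbox"]))
print(get_time_s())
E
```

```text
pics
scene {'vfov': 49.30209384291963, 'cx': 255.78009473966085, 'cy': 186.9367808392237, 'world_to_cam': array([[-0.87368299, -0.48644761, -0.00683841,  0.54672813],
       [-0.2192865 ,  0.40631867, -0.88702794,  0.16985005],
       [ 0.43427119, -0.77348165, -0.4616651 ,  1.12622005],
       [ 0.        ,  0.        ,  0.        ,  1.        ]])}
plate 0.75 [259. 255.  34.  18.]
plate 0.61 [276. 194.  53.  27.]
ledge 0.88 [278. 195. 104.  64.]
screwdriver_red 0.49 [309. 215.  34.  27.]
tape_roll 0.59 [227. 299.  12.  40.]
lube_can 0.68 [234. 155.  12.  48.]
die_2 0.44 [311. 152.   5.  13.]
marker 0.68 [281. 197. 105.  68.]
marker 0.59 [226. 298.  13.  43.]
top {'vfov': 47.61340938797505, 'cx': 248.87630465621925, 'cy': 196.0359701888995, 'world_to_cam': array([[-0.01949371, -0.99976719,  0.00924958,  0.01926441],
       [-0.99062776,  0.01806292, -0.13538969,  0.60131442],
       [ 0.1351911 , -0.01180214, -0.99074925,  1.29187573],
       [ 0.        ,  0.        ,  0.        ,  1.        ]])}
plate 0.8 [237. 221.  50.  36.]
plate 0.79 [163. 241.  32.  32.]
ledge 0.89 [249. 218. 118.  70.]
ledge 0.71 [243. 220.  48.  40.]
screwdriver_red 0.82 [249. 255.  65.  15.]
screwdriver_red 0.35 [280. 138.  22.  31.]
tape_roll 0.72 [266. 184.  20.  16.]
lube_can 0.67 [279. 140.  21.  26.]
die_2 0.66 [370. 204.  17.  15.]
die_2 0.47 [100. 251.  41.  23.]
marker 0.59 [100. 251.  42.  22.]
0.8
```

Run:
```python
import cv2
a=cv2.imread("pics/top0.png")
cv2.imwrite("pics/top0v.png",cv2.resize(a[120:300,60:400],(800,424),interpolation=cv2.INTER_CUBIC))
a=cv2.imread("pics/scene0.png")
cv2.imwrite("pics/scene0v.png",cv2.resize(a[110:350,140:460],(800,600),interpolation=cv2.INTER_CUBIC))
```

```text
(no output)
```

View pics/top0v.png

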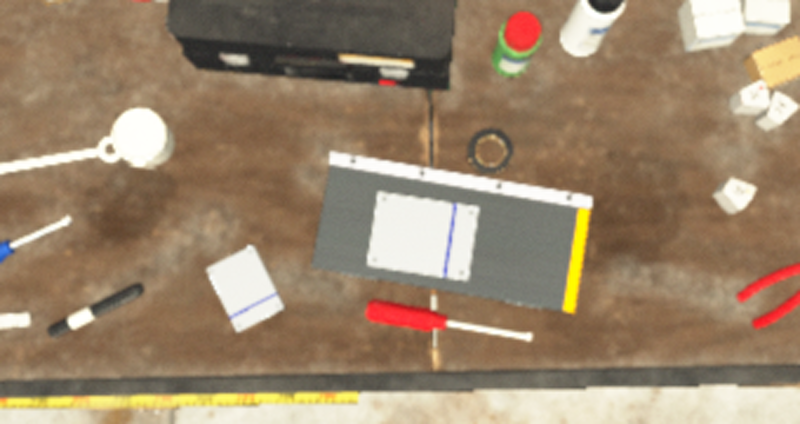

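View pics/scene0v.png

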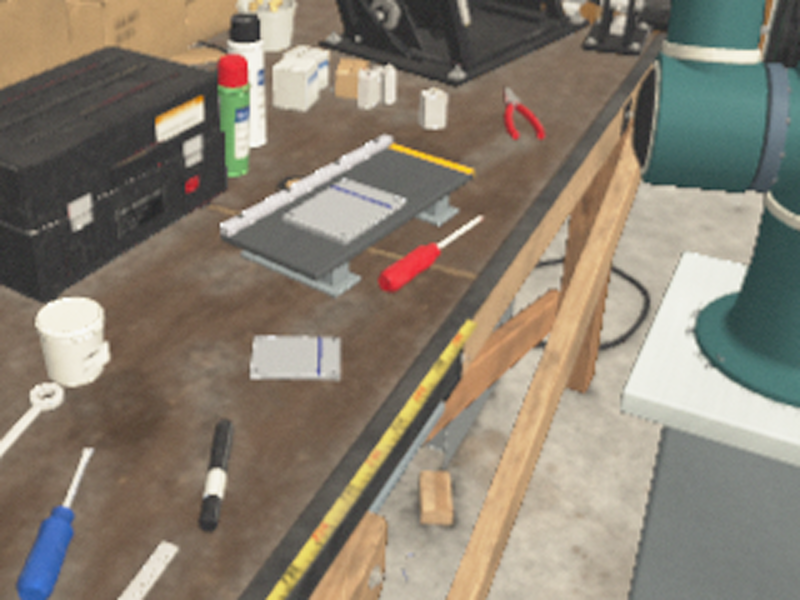

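```bash
cat > h.py <<'E'
from station import *
import cv2,numpy as np
from scipy.optimize import minimize
def proj(n,P):
    c=calibration(n); P=np.atleast_2d(P); q=(c["world_to_cam"]@np.c_[P,np.ones(len(P))].T).T
    f=192/np.tan(np.radians(c["vfov"]/2)); return np.c_[q[:,0]/q[:,2]*f+c["cx"],q[:,1]/q[:,2]*f+c["cy"]]
def unproj(n,uv,z):
    c=calibration(n); M=c["world_to_cam"]; f=192/np.tan(np.radians(c["vfov"]/2))
    d=M[:3,:3].T@np.array([(uv[0]-c["cx"])/f,(uv[1]-c["cy"])/f,1]); o=-M[:3,:3].T@M[:3,3]
    return o+d*(z-o[2])/d[2]
def tf(p,L):
    c,s=np.cos(p[2]),np.sin(p[2]); L=np.atleast_2d(L); return np.c_[p[0]+c*L[:,0]-s*L[:,1],p[1]+s*L[:,0]+c*L[:,1],L[:,2]]
LED=np.array([(-.075,s*.17,z) for s in(1,-1) for z in(.05,.044)]+[(x,s*.17,.061) for s in(1,-1) for x in(.06,.075)])
def PL(z): return np.array([(x,y,zz) for x in(-.0475,.0475) for y in(-.065,.065) for zz in(z,z+.008)])
def hullmask(n,pts):
    h=cv2.convexHull(((proj(n,pts)+.5)*8-.5).astype(np.float32)); m=np.zeros((384*4,512*4),np.uint8)
    h=((proj(n,pts)+.5)*4-.5); h=cv2.convexHull(h.astype(np.float32))
    cv2.fillPoly(m,[np.round(h*16).astype(np.int32)],1,shift=4); return cv2.resize(m.astype(np.float32),(512,384),interpolation=cv2.INTER_AREA)
def fit(masks,L,p0):
    def cost(q):
        p=[q[0],q[1],q[2]/3]; return sum(np.abs(hullmask(n,tf(p,L))-m).sum()/m.sum() for n,m in masks)
    q0=np.array([p0[0],p0[1],p0[2]*3]); S=np.vstack([q0]+[q0+d for d in np.diag([.02,.02,.15])])
    for _ in range(2):
        r=minimize(cost,q0,method="Nelder-Mead",options=dict(initial_simplex=S,xatol=1e-5,fatol=1e-5)); q0=r.x; S=np.vstack([q0]+[q0-d for d in np.diag([.005,.005,.04])])
    return np.array([q0[0],q0[1],q0[2]/3]),r.fun
def overlay(n,im,ps,fn,box,s):
    x0,y0,x1,y1=box; a=cv2.resize(im[y0:y1,x0:x1,::-1],None,fx=s,fy=s,interpolation=cv2.INTER_CUBIC)
    for L,col in ps:
        q=((proj(n,L)+.5-[x0,y0])*s-.5); cv2.polylines(a,[np.round(q*16).astype(np.int32)],True,col,1,cv2.LINE_AA,4)
    cv2.imwrite(fn,a)
E
cat > look.py <<'E'
from h import *
import sys
tag=sys.argv[1]
im=read_camera("top"); im2=read_camera("scene")
def big(t,n,near):
    c=[d for d in masks_of(t,n)]
    c=[d for d in c if np.hypot(*(np.array(d["bbox"][:2])-near))<45 and d["confidence"]>.4]
    return c[0]["region"].astype(np.float32) if c else None
ml=big("ledge","top",(249,218)); ms=big("ledge","scene",(278,195))
c=unproj("top",(249,218),.05)
print("c",c)
l,e=fit([("top",ml)],LED,(c[0],c[1],-.12)); print("ledge",l,e)
if ms is not None: print("  scene-only ledge",fit([("scene",ms)],LED,l))
mp=big("plate","top",proj("top",tf(l,[0,0,.05]))[0])
p,e=fit([("top",mp)],PL(.05),l); print("plate",p,e)
R=lambda x0,x1,y0,y1,z:np.array([(x0,y0,z),(x1,y0,z),(x1,y1,z),(x0,y1,z)])
G=[(tf(l,R(-.075,.06,-.17,.17,.05)),(0,255,0)),(tf(l,R(.06,.075,-.17,.17,.061)),(0,0,255)),(tf(p,R(-.0475,.0475,-.065,.065,.058)),(255,0,255)),(tf(p,R(-.0475,.0475,-.037,-.033,.058)),(0,255,255))]
overlay("top",im,G,f"pics/{tag}t.png",(180,170,320,265),5.7)
overlay("scene",im2,G,f"pics/{tag}s.png",(215,155,345,240),6)
np.save(f"{tag}.npy",np.r_[l,p])
d=(p-l); c_,s_=np.cos(l[2]),np.sin(l[2]); print("plate in ledge",c_*d[0]+s_*d[1],-s_*d[0]+c_*d[1],np.degrees(d[2]))
E
python3 look.py a
```

```text
c [0.53337007 0.00895803 0.05      ]
ledge [ 0.53114643  0.00197022 -0.18734115] 0.3585604131221771
  scene-only ledge (array([ 0.53467623,  0.01636004, -0.18992049]), np.float64(0.43631842732429504))
plate [ 0.52625681  0.04092585 -0.18478015] 0.04530109465122223
plate in ledge -0.012059445889258823 0.03736333539225873 0.14673456935388077
```

View pics/at.png

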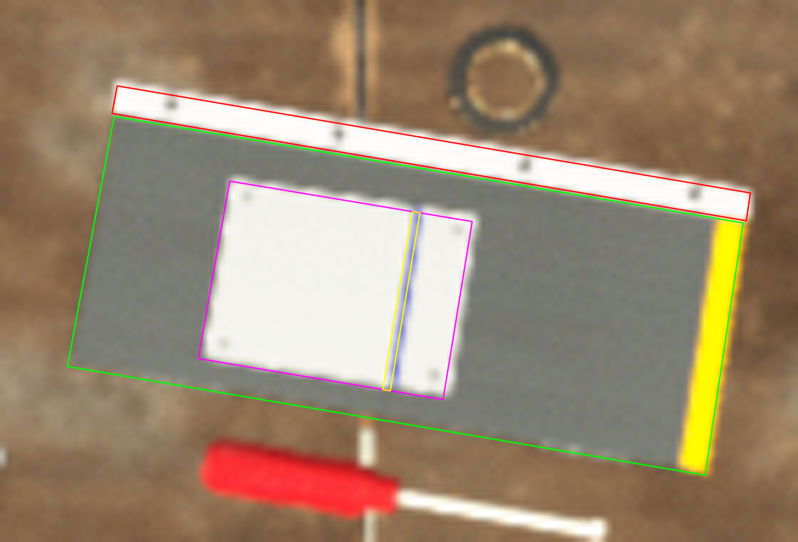

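View pics/as.png

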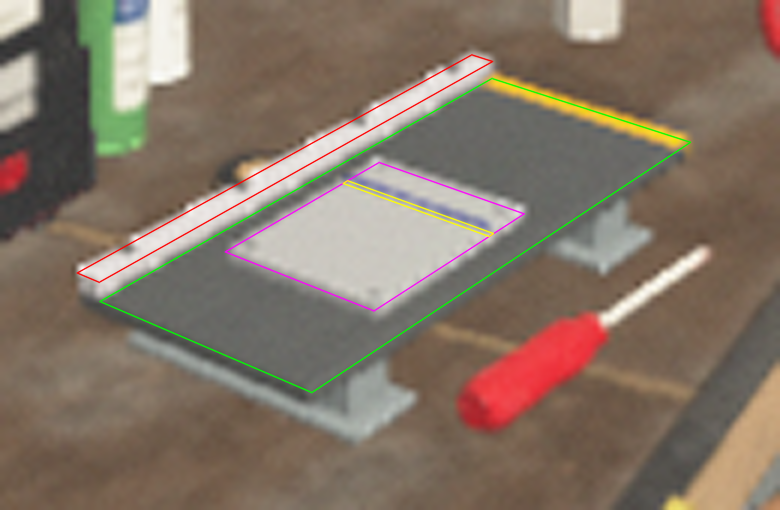

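```bash
cat >> h.py <<'E'
l=np.array([0.53114643,0.00197022,-0.18734115])
ex=np.array([np.cos(l[2]),np.sin(l[2]),0]); ey=np.array([-np.sin(l[2]),np.cos(l[2]),0])
def W(x,y,z): return np.array([l[0],l[1],0])+ex*x+ey*y+np.array([0,0,z])
def ori(z): y=np.array([0,0,-1.]); return np.c_[np.cross(y,z),y,z]
def inL(P): d=np.asarray(P)-[l[0],l[1],0]; return np.array([d@ex,d@ey,d[2]])
def FL(): f=get_contact_force(); return np.array([f@ex,f@ey,f[2]])
E
python3 - <<'E'
from h import *
for s in(1,-1):
  for n,v,P in(("push",ey,W(-.08,.035,.2)),("slide",ex,W(.01,.13,.072))):
    q=inverse_kinematics(P,ori(s*v)); print(n,s,None if q is None else np.round(q,1))
E
```

```text
push 1 [  3.3  -5.8 120.7  -0.   65.1 -76. ]
slide 1 [ 10.3  15.4 113.   -0.   51.7  21. ]
push -1 [  3.3  -5.8 120.7  -0.   65.1 104. ]
slide -1 None
```

```bash
python3 - <<'E'
from h import *
reach(W(-.08,.035,.2),ori(ey)); gripper_to(.9)
move_linear(W(-.08,.035,.11)); move_linear(W(-.08,.035,.072),.08)
f0=FL(); print(get_time_s(),f0,inL(get_tool_pos()),get_finger_gap())
x=-.08
while x<-.03:
    x+=.002; move_linear(W(x,.035,.072),.03); f=FL()-f0
    print(round(x,3),np.round(f,1))
    if f[0]<-9: break
print(get_time_s(),inL(get_tool_pos()))
E
python3 look.py b
```

```text
5.4083 [0.50740475 0.68396563 0.1877012 ] [-0.079899    0.03502743  0.07204226] 0.8990247652621146
-0.078 [-0.5 -1.2  0. ]
-0.076 [-0.4 -0.1 -0. ]
-0.074 [-0.7 -1.3 -0.9]
-0.072 [ 0.4 -0.1 -0.3]
-0.07 [ 0.1 -0.4 -0.3]
-0.068 [-1.2  0.1  0.4]
-0.066 [-1.9 -0.4  0.5]
-0.064 [-1.4 -1.  -0.6]
-0.062 [-0.9 -0.8 -0.8]
-0.06 [-1.7 -0.  -1.4]
-0.058 [-1.8 -0.  -0.5]
-0.056 [-1.3 -0.9 -0.9]
-0.054 [-1.2 -1.3 -1.2]
-0.052 [-1.7 -0.2 -0.2]
-0.05 [-1.4 -0.1 -0.8]
-0.048 [-1.7 -1.5  0.1]
-0.046 [-2.3 -0.7 -0.8]
-0.044 [-6.8 -1.4  4.6]
-0.042 [-10.   -0.9   9.5]
10.1583 [-0.04495935  0.03499455  0.07171462]
c [0.53337007 0.00895803 0.05      ]
ledge [ 0.53193405  0.00217072 -0.19435437] 0.9494757652282715
  scene-only ledge (array([ 0.53289147,  0.02199473, -0.22128064]), np.float64(0.725989580154419))
plate [ 0.60376502  0.02216581 -0.30436411] 4.682531356811523
plate in ledge 0.06661686761982459 0.03349157058882446 -6.303093583010124
```

```bash
python3 - <<'E'
from h import *
move_linear(W(-.075,.035,.072),.08); move_linear(W(-.075,.035,.12)); move_linear(W(-.075,.2,.2),.3)
reach(W(.01,.21,.2),ori(ex)); gripper_to(.55); print(get_time_s(),get_finger_gap())
E
python3 look.py c
```

```text
14.1583 0.548765452340692
c [0.53337007 0.00895803 0.05      ]
ledge [ 0.53099582  0.00149884 -0.19324928] 0.3689698278903961
  scene-only ledge (array([ 0.53436915,  0.01416769, -0.18839594]), np.float64(0.42811766266822815))Traceback (most recent call last):
  File "look.py", line 15, in <module>
    p,e=fit([("top",mp)],PL(.05),l); print("plate",p,e)
        ~~~^^^^^^^^^^^^^^^^^^^^^^^^
  File "h.py", line 24, in fit
    r=minimize(cost,q0,method="Nelder-Mead",options=dict(initial_simplex=S,xatol=1e-5,fatol=1e-5)); q0=r.x; S=np.vstack([q0]+[q0-d for d in np.diag([.005,.005,.04])])
    res = _minimize_neldermead(fun, x0, args, callback, bounds=bounds,
                               **options)
    fsim[k] = func(sim[k])
              ~~~~^^^^^^^^
    fx = function(np.copy(x), *(wrapper_args + args))
  File "h.py", line 21, in cost
    p=[q[0],q[1],q[2]/3]; return sum(np.abs(hullmask(n,tf(p,L))-m).sum()/m.sum() for n,m in masks)
                                 ~~~^^^^^^^^^^^^^^^^^^^^^^^^^^^^^^^^^^^^^^^^^^^^^^^^^^^^^^^^^^^^^^
  File "h.py", line 21, in <genexpr>
    p=[q[0],q[1],q[2]/3]; return sum(np.abs(hullmask(n,tf(p,L))-m).sum()/m.sum() for n,m in masks)
                                            ~~~~~~~~~~~~~~~~~~~^~
TypeError: unsupported operand type(s) for -: 'float' and 'NoneType'
```

```bash
cat > look2.py <<'E'
from h import *
import sys
tag=sys.argv[1]; py=float(sys.argv[2])
im=read_camera("top"); im2=read_camera("scene"); np.save(tag+"_t.npy",im); np.save(tag+"_s.npy",im2)
R=lambda x0,x1,y0,y1,z:np.array([W(x0,y0,z),W(x1,y0,z),W(x1,y1,z),W(x0,y1,z)])
G=[(R(-.075,.06,-.17,.17,.05),(0,255,0)),(R(.06,.075,-.17,.17,.061),(0,0,255)),(R(-.035,.06,py-.065,py+.065,.058),(255,0,255))]
overlay("top",im,G,f"pics/{tag}t.png",(180,170,320,265),5.7)
overlay("scene",im2,G,f"pics/{tag}s.png",(215,155,345,240),6)
for n,a,b in(("top",im,(180,170,320,265)),("scene",im2,(215,155,345,240))):
    g=a.astype(int); hull=cv2.convexHull(proj(n,np.r_[R(-.075,.062,-.21,.17,.05),R(-.075,.05,-.21,.17,.06)]).astype(np.float32))
    m=np.zeros(a.shape[:2],np.uint8); cv2.fillPoly(m,[np.round(hull).astype(int)],1)
    w=np.clip((g[:,:,2]-g[:,:,0]-(15)),0,60)*m
    v,u=np.nonzero(w); 
    if len(u)<4: print("no blue");continue
    P=np.array([inL(unproj(n,(x,y),.058)) for x,y in zip(u,v)]); ww=w[v,u]
    print(n,"blue n",len(u),"mean",np.average(P[:,:2],axis=0,weights=ww),"slope dy/dx",np.polyfit(P[:,0],P[:,1],1,w=ww)[0],"xr",P[:,0].min(),P[:,0].max())
    w=np.clip(np.minimum(g[:,:,0],g[:,:,1])-g[:,:,2]-60,0,200); w[:b[1]]=0;w[b[3]:]=0;w[:,:b[0]]=0;w[:,b[2]:]=0
    v,u=np.nonzero(w); P=np.array([inL(unproj(n,(x,y),.05)) for x,y in zip(u,v)])
    k=(np.abs(P[:,1]+.165)<.03); P=P[k]; ww=w[v,u][k]
    print("  yellow mean",np.average(P[:,:2],axis=0,weights=ww),"slope",np.polyfit(P[:,0],P[:,1],1,w=ww)[0],"eff width",np.sqrt(12*np.average((P[:,1]-np.average(P[:,1],weights=ww))**2,weights=ww)))
print(get_time_s())
E
python3 look2.py d .034
```

```text
top blue n 116 mean [-0.00982621  0.04672263] slope dy/dx -1.2414152540881973 xr -0.0774459046436868 0.05994630573241088
  yellow mean [-0.00713156 -0.16398028] slope -0.0019751992813215415 eff width 0.014280790494815902
scene blue n 28 mean [ 0.01160993 -0.00392444] slope dy/dx 0.0019614919650358916 xr -0.02993433883117795 0.05132493522261784
  yellow mean [-0.00843444 -0.16794414] slope -0.0073125564121697155 eff width 0.0135378868937515
14.5083
```

View pics/dt.png

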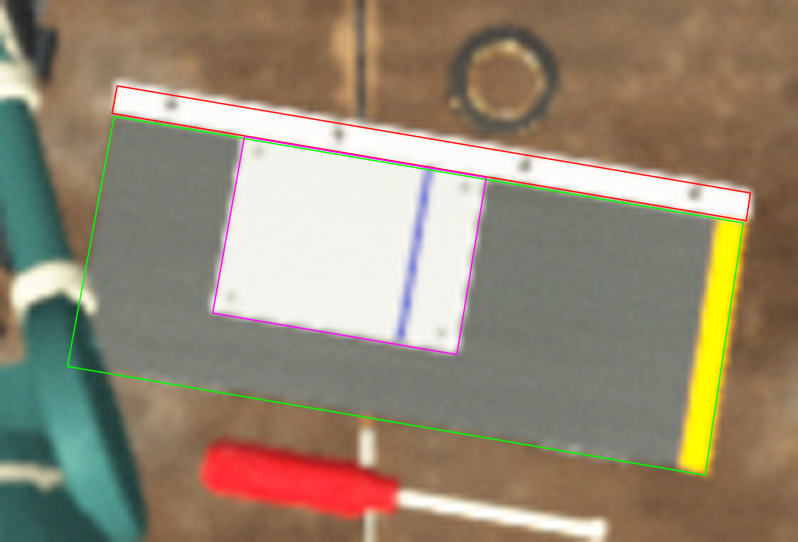

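View pics/ds.png

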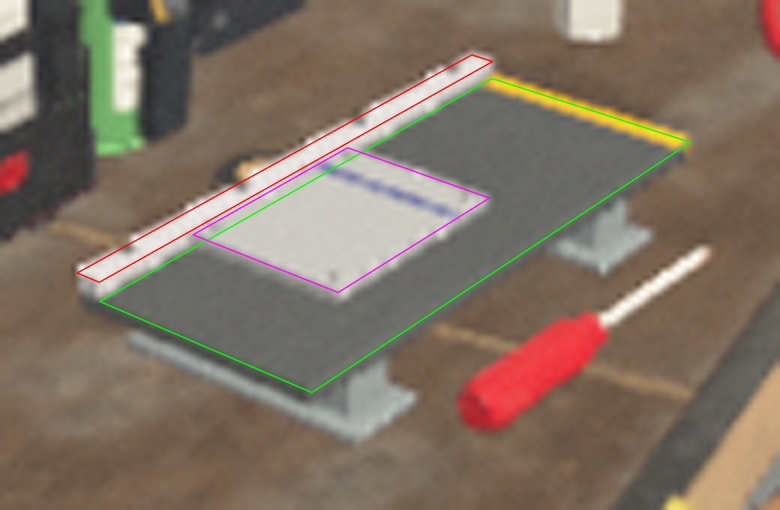

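```bash
python3 - <<'E'
from h import *
move_linear(W(.006,.135,.12),.25); move_linear(W(.006,.135,.072),.08)
f0=FL(); print(get_time_s(),f0,inL(get_tool_pos()))
for i,y in enumerate(np.r_[.118,.108,.098,np.arange(.08,-.05,-.02),-.050]):
    t=(.135-y)/.2; move_linear(W(.006+.003*t,y,.072),.04); f=FL()-f0
    print(round(y,3),np.round(f,1),np.round(inL(get_tool_pos()),4))
    if np.abs(f).max()>20: break
move_linear(W(.008,-.04,.072),.1);move_linear(W(.008,-.04,.12),.2);move_linear(W(.008,.16,.2),.3);move_linear(W(.008,.25,.2),.3)
E
python3 look2.py e -.125
```

```text
15.85 [-0.42778503 -0.09965637 -0.09010599] [0.00587492 0.13498648 0.07152875]
0.118 [ 0.6 -0.9  0. ] [0.0064 0.1177 0.0721]
0.108 [-0.3  0.4 -0.5] [0.0064 0.1077 0.072 ]
0.098 [ 0.4 -0.1  0.8] [0.0066 0.0975 0.072 ]
0.08 [ 0.1  0.1 -0.5] [0.0069 0.0794 0.072 ]
0.06 [0.1 0.1 0.2] [0.0073 0.0594 0.072 ]
0.04 [ 0.4 -0.   0.2] [0.0076 0.0394 0.072 ]
0.02 [-1.   1.  -0.2] [0.0079 0.0194 0.072 ]
-0.0 [ 0.6 -0.2  0.6] [ 0.0082 -0.0006  0.072 ]
-0.02 [-0.1 -0.2  0.4] [ 0.0085 -0.0206  0.072 ]
-0.04 [-0.6 -0.5 -0.4] [ 0.0088 -0.0406  0.072 ]
-0.05 [ 0.5 -0.4 -0. ] [ 0.0089 -0.0505  0.072 ]
top blue n 59 mean [ 0.01452987 -0.16162935] slope dy/dx 0.0006989942129632049 xr -0.028825155651440254 0.05984913927688125
  yellow mean [-0.05404924 -0.16388238] slope 0.0002550309632824146 eff width 0.01408534732607346
scene blue n 22 mean [ 0.00690614 -0.16675115] slope dy/dx -0.029693311083571858 xr -0.02894171812905576 0.05380430620078152
  yellow mean [-0.05306263 -0.1676676 ] slope -0.03956002532745201 eff width 0.01348867461457876
24.1833
```

View pics/et.png

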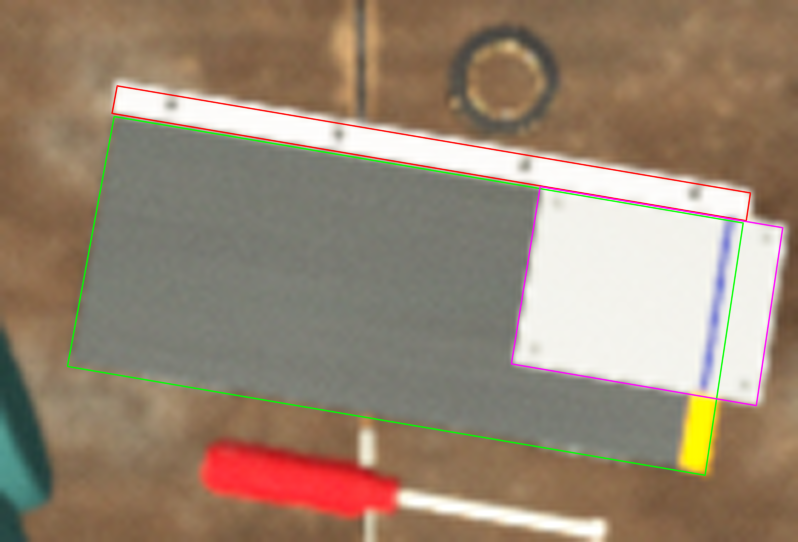

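View pics/es.png

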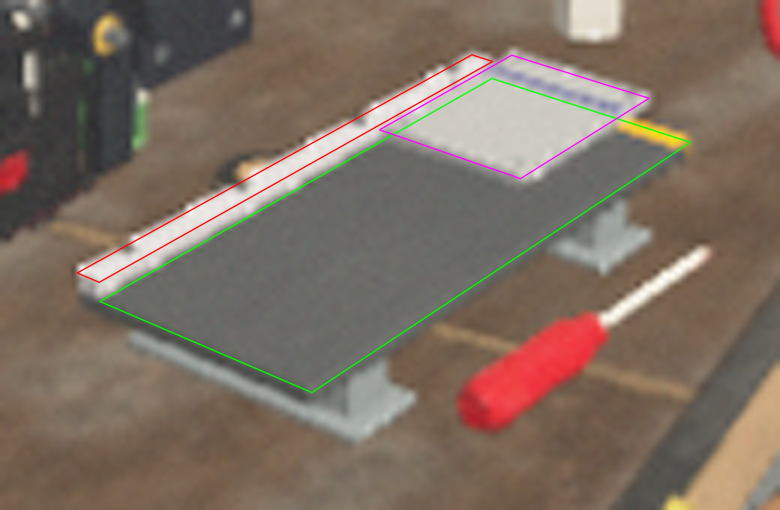

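```bash
python3 - <<'E'
from h import *
move_linear(W(.008,.1,.2),.3);move_linear(W(.008,-.03,.12),.3);move_linear(W(.008,-.03,.072),.08)
move_linear(W(.008,-.048,.072),.04);move_linear(W(.0092,-.059,.072),.03)
print(inL(get_tool_pos()),FL())
move_linear(W(.008,-.04,.072),.1);move_linear(W(.008,-.04,.12),.2);move_linear(W(.008,.16,.2),.3);move_linear(W(.008,.25,.2),.3)
E
python3 look2.py f -.134
```

```text
[ 0.00869702 -0.05889131  0.07181862] [-3.3276184   3.09572381  1.99813247]
top blue n 55 mean [ 0.01416989 -0.16973003] slope dy/dx -0.0032315936201165406 xr -0.03076652162386631 0.05786596129051277
  yellow mean [-0.05403034 -0.16387023] slope 0.0008199191563705418 eff width 0.014067240161796371
scene blue n 24 mean [ 0.01403261 -0.17473006] slope dy/dx 0.0033330293720552403 xr -0.029969151252460535 0.05106896959655428
  yellow mean [-0.05305743 -0.16763127] slope -0.03946101094333176 eff width 0.013449141317242291
29.5083
```

View pics/ft.png

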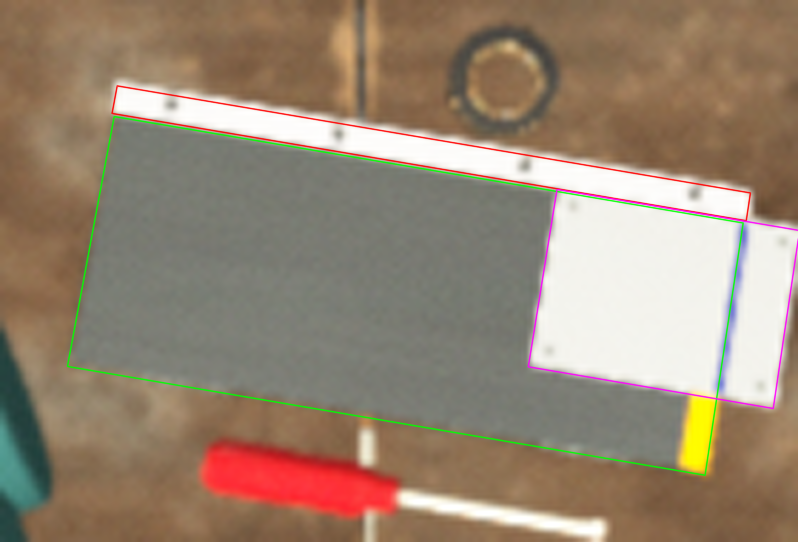

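View pics/fs.png

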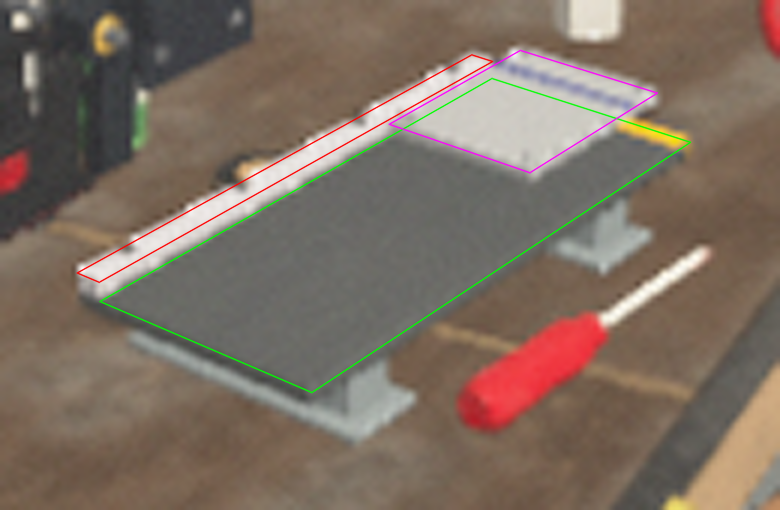

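The blue line lies on the yellow end (it runs from (743,225) to (720,392) in the zoomed top view). The plate's back edge is along the fence face, and the arm is clear at the left.

Run:
```python
from station import *
print(get_contact_force(),get_time_s()); hand_in()
```

```text
[-0.06613107  0.3971573   0.36224298] 29.5083
the job is handed in; nothing more can be done
```

I pushed the plate flush against the fence with the fingers spread. I then slid it along to the yellow end with two-point pushes on its trailing edge, the last one a 9 mm correction. I backed off and handed in at about 29.5 s.

Last checks:
- **Blue line:** it is about 1 mm short of the yellow end by the top camera, level with it by the scene camera, and about 2 mm short by the finger position. The tolerance is 8 mm.
- **Fence:** the back edge looks flush with the fence. The blue line's direction is within about 0.003 rad of the ledge's x axis.
- **Robot and other things:** the contact force was near zero with the arm clear. The tape roll and screwdriver look unmoved in the last pictures. I did not re-check the spray can, die or marker; the arm was not sent near them.

- **Disagreements:** the scene camera put the yellow end about 4 mm further along the ledge than the top camera, so I compared the line with the end within each picture. The network's plate mask failed twice with the arm in the pictures, so I used colour detection and overlays instead.

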